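# Make up two lab kits and put one away under the low shelf

### The arm

A 6-joint arm with a two-finger parallel gripper is mounted at the origin on the work surface; the furniture and walls round the work are solid. World frame = base frame: x ahead of the robot, y to its left, z up, the work surface at z = 0. Lengths are in m, angles in rad, forces in N, time in s.
With the tool pointing down it reaches from about 0.35 to 0.775 m from the base axis. Payload 5.5 kg.
Tool frame: the origin (TCP) lies on the centre line of the jaws, within the pads' length; the fingertips stand 11 mm ahead of it and the grasp point (between the pads) lies 8 mm behind it; z points along the fingers, y is the line along which they close (so a half turn about z gives the same grasp; the last joint's range is limited). The gripper opens to 85 mm and grips with 20 to 120 N. Pads are 22 mm wide; open, the fingers measure 114 mm over their backs; the gripper's body (76 mm by 85 mm) begins 54 mm behind the grasp point. The pads swing forward as they close: fully open they stand 13 mm farther back than shut.
Start: joints at [1.129, 0.313, 0.046, 1.304, 0, 1.431], TCP at [0.171, 0.549, 0.242] pointing down, gripper open.
Joint ranges: [-2.76, 2.76], [-0.86, 1.69], [-1.03, 1.26], [-2.2, 2.34], [-1.47, 1.5], [-3.14, 3.14]. Speed limits (rad/s): [2.57, 2.57, 3.14, 3.14, 3.14, 3.14].

### API

Orientations are given as a unit quaternion [w, x, y, z].
In Python, from workcell import get_state, eyes, env gives the robot as it stands.
- The arm moves only by the shell command python3 -m inch 'ROWS' [OPENING] [FORCE]. ROWS is JSON, one flat list of numbers, 4 for each row, row after row: the shift along the tool's x, y, z in cm, then the turn about the tool's z in rad. A call has exactly 5 rows; each row shifts and turns the commanded pose from where the row before left it, along the tool's axes as they then stand; what a row does not reach is not made up. A row lasts 1/12 s, in which the tool goes at most 41.7 mm and 7.16 degrees, less where a joint would pass 70% of its speed; a pose out of reach is approached as far as the arm can. A call is refused whole if a number of a shift passes 4.17 or a number of a turn 0.125, either way. A call with a gripper value outside its range is refused whole. OPENING is the opening, from -1 (shut) to 1 (fully open), set as the call begins (- or left out, the last holds). The fingers move at their own pace and stop on an object; FORCE is the grip in N (left out, the last holds). Time passes only in rows, so rows that do not move let the fingers close, or fill a call up. It gives the time, the measured TCP pose, the force, the opening and the grip force at its end, in the units of the state.
- get_state(): the state, without advancing time (a new reading comes with each control period).
- eyes.read_camera(name): name is "side" or "top" or "wrist"; returns the picture (384x512x3 uint8, red, green, blue); there is no depth.
- eyes.camera_info(name): a dict with "fovy" (degrees; the focal length in pixels is half the picture's height over the tangent of half this angle, whatever the lens; pixels are square), "cx", "cy" (the principal point, pixels), "xyz" and "orientation" of the camera in the world. Camera axes: x right, y down, z forward; pixel columns grow to the right and rows downward; lengths in m; the calibration is good to about 2 mm. A picture is of the moment at which its call begins: read the wrist's pose just before it. camera_info takes no time and is no camera call; for the wrist camera it gives the pose at the moment of the call.
- env.hand_in(): hands the job in; it is judged then, once.
The state is a dict: "clock": time; "joint_pos": joint angles; "qvel": joint speeds; "tau": joint torques, N m; "tcp_pos": TCP position; "orientation": TCP orientation; "wrist_force": force on the tool from outside, world axes, zero at the start; "ft_torque": the same for the moment, N m; "finger_gap": finger opening in m; "grip_force": force on a finger pad.
Only numpy, scipy, OpenCV 4.12 (cv2) and the standard library are available. Lean on these libraries where they do the work, as an engineer would, in place of code of your own. Each camera call takes 0.05 s, during which the arm holds its last target. There are 200 camera calls.

### The job

Make up two lab kits: lay the red-and-white AA cell and the USB stick in their cut-outs in the blue tray, and in the yellow tray stand the red 9 V block upright and lay the tape roll flat in theirs. Then put the loaded blue kit away by sliding it along the desk under the low white shelf as far as it goes, so that only its grip sticks out. Leave the yellow tray out where it stands, and the blue-and-yellow cell and the binder clip in place.

Things in the scene. Friction and masses are not known exactly. Their poses are not given: they have to be found in the camera images.
- cell_aa_2_mid (a point): Red-and-white AA cell lying on its side, 15 mm thick, 50 mm long; the point is its centre, 7.5 mm above what it lies on; its y axis runs along its length, z is up. Wanted in the blue tray.
- cell_aa_1_mid (a point): Blue-and-yellow AA cell lying on its side, 15 mm thick, 50 mm long; the point is its centre, 7.5 mm above what it lies on; its y axis runs along its length, z is up. Not wanted: it stays where it lies.
- usb_stick_mid (a point): Black USB stick lying flat, 56 mm long (its x), 18 mm wide (its y), 8 mm thick; the metal plug, 12 mm wide, is the last 14 mm at +x. The point is its centre, 4 mm above what it lies on.
- battery_9v_mid (a point): Red 9 V block with a black top standing on end, 18 mm (its x) by 26 mm (its y; the top end up to 30 mm), 51 mm tall. The point is its centre, 25.5 mm above what it stands on; z is up.
- tape_roll_mid (a point): Roll of black insulating tape lying flat, 54 mm across, 19 mm high, to be held across its outside (its hole cannot be entered). The point is its centre, 9.5 mm above what it lies on.
- binder_clip_mid (a point): Black binder clip with wire arms, 37 by 32 by 19 mm, lying on the desk; the point is 7.5 mm above the desk. Not wanted: it stays where it lies.
- tray_blue: Blue loose tray 128 (x) by 92 mm (y), rim 25 mm high, 0.3 to 0.65 kg; origin mid underside, +x to the shelf, z up. Foam cut-outs, floors 10 mm up, 12 deep: cell 23x60 mm (x, y) at x=29; USB stick 26x68 at x=-25.5; both at y=0, long sides along y. A finger trough as deep, 36 mm wide, runs along x through both, x=-59 to 59. Upright grip on the -x end: 10 mm thick (y), 28 high, x=-64 to -101.
- tray_yellow: Yellow loose tray, size, grip and axes as the blue one: 128 (x) by 92 mm (y), origin at the middle of its underside, +x to the shelf, z up. Foam top 22 mm up, cut-outs 12 mm deep, their floors 10 mm up: a round one 66 mm across at x=-23.5 mm for the tape; one 30 mm (x) by 42 mm (y) at x=36 mm for the 9 V block, whose long side lies along the tray's y; both at y=0.
- shelf: Low fixed shelf by the side wall at the robot's right, 150 mm deep (x), 380 mm long (y); origin mid underside at desk height, +x into the shelf (about world -y): open front edge at x=-75 mm. Board 36 to 52 mm above the desk; free width y=-176 to 176 mm; a back rail stops a tray's far end at x=65 mm. A multimeter (top 95 mm above the desk) and a phone lie on the rear half.
Things that resemble listed ones, but are neither listed nor needed, are in the scene too. What is shaped like the part that bears usb_stick_mid but pink is not meant.

How it is judged:
By the outcome, as a careful person would: the job done as asked, in the order asked, and still so for the second after the job is handed in, with the robot touching nothing.
It also fails if it takes over 118 s, if anything falls off the work surface, if the arm or the gripper's body presses on something with over 40 N, if the wrist force passes 120 N, or if a joint passes its speed limit or range.

## Working session

There is one attempt and no reset: what is moved stays moved. The work goes in short steps, Python scripts to look and compute and a shell command to move; the robot and the scene stay as the last step left them, time stands still between calls to the robot, and variables do not carry over. Pictures are saved under pics/ and viewed, at most 14 in all, crops included, and the job is handed in when it is done.

```bash
ls; mkdir -p pics
python3 - <<'E'
from workcell import get_state, eyes, env
import cv2
print(get_state())
for n in("side","top","wrist"):
    print(n,eyes.camera_info(n)); cv2.imwrite(f"pics/{n}0.png",eyes.read_camera(n)[:,:,::-1])
E
```

```text
pics
{'clock': 0.0, 'joint_pos': array([1.12940226e+00, 3.13978065e-01, 4.50225915e-02, 1.30361772e+00,
       8.52465371e-07, 1.43120010e+00]), 'qvel': array([-3.69005945e-04,  6.09205054e-04, -9.38557136e-04,  1.50335003e-03,
       -9.28446860e-04, -3.96978639e-05]), 'tau': array([-2.75523225e-04, -4.80625319e+01,  2.98534405e+01,  1.94529112e-02,
       -4.73687419e-05,  5.01410369e-06]), 'tcp_pos': array([0.17071215, 0.54857361, 0.2414394 ]), 'orientation': array([-2.54879006e-04,  1.50326843e-01,  9.88635955e-01, -8.51086609e-04]), 'wrist_force': array([-0.0405771 , -0.91204057,  0.00549823]), 'ft_torque': array([-0.03367804, -0.02410004,  0.03631914]), 'grip_force': 0.0, 'finger_gap': 0.08492482974318878}
side {'fovy': 52.69919780090443, 'cx': 254.65175638811934, 'cy': 188.46056931900898, 'xyz': array([0.28922741, 1.03558974, 0.44118181]), 'orientation': array([ 0.03179788, -0.05715322,  0.82824397, -0.55653781])}
top {'fovy': 54.84740435193236, 'cx': 256.77005638876784, 'cy': 194.346353381407, 'xyz': array([0.36061715, 0.01497563, 0.96427709]), 'orientation': array([-0.04491695,  0.70796896, -0.70456707,  0.01864565])}
wrist {'fovy': 66.80310592630005, 'cx': 254.93455294225856, 'cy': 191.7708475659686, 'xyz': array([0.09196363, 0.5732357 , 0.37347859]), 'orientation': array([0.13243323, 0.79429137, 0.58503542, 0.09641687])}
```

```bash
python3 -c "
import cv2
i=cv2.imread('pics/top0.png'); cv2.imwrite('pics/top0b.png',cv2.resize(i,(800,600),interpolation=2))"
```

```text
(no output)
```

View pics/top0b.png

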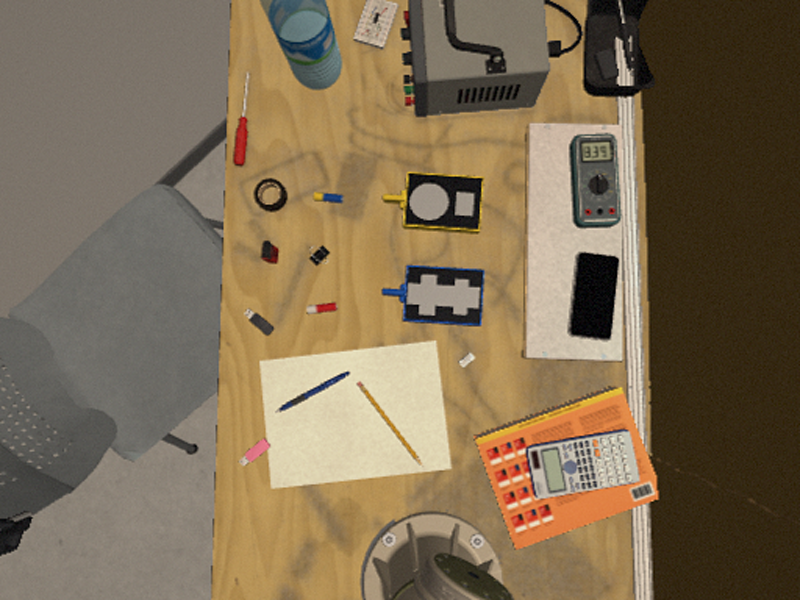

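View pics/side0.png

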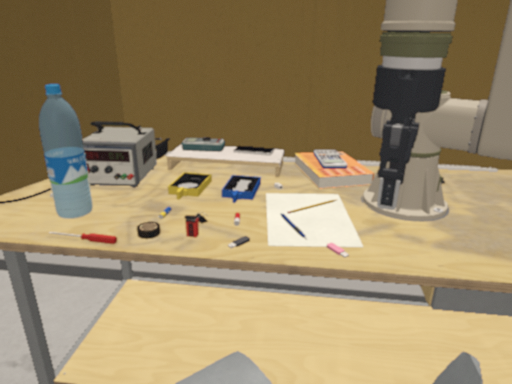

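Top view (800 px scale): tape (270,194), 9 V (270,252), USB (258,321), red cell (321,308), blue tray (444,295), yellow tray (442,202), shelf front edge at u≈527 (v 123–358). Image up is world +x, right is world −y.

```bash
cat > h.py <<'E'
import numpy as np, cv2
from scipy.spatial.transform import Rotation as R
from workcell import get_state, eyes, env
def rot(q): return R.from_quat([q[1],q[2],q[3],q[0]]).as_matrix()
def ray(info,uv,z):
    f=192/np.tan(np.radians(info["fovy"]/2)); uv=np.atleast_2d(np.float64(uv))
    d=np.c_[(uv[:,0]-info["cx"])/f,(uv[:,1]-info["cy"])/f,np.ones(len(uv))]@rot(info["orientation"]).T
    c=info["xyz"]; return (c+d*((z-c[2])/d[:,2])[:,None])[:,:2]
def proj(info,P):
    f=192/np.tan(np.radians(info["fovy"]/2)); p=(np.atleast_2d(P)-info["xyz"])@rot(info["orientation"])
    return np.c_[f*p[:,0]/p[:,2]+info["cx"],f*p[:,1]/p[:,2]+info["cy"]]
def hsv(rgb,lo,hi): return cv2.inRange(cv2.cvtColor(rgb,cv2.COLOR_RGB2HSV),np.array(lo),np.array(hi))
def tool():
    s=get_state(); M=rot(s["orientation"]); p=s["tcp_pos"]; return s,M,p,np.arctan2(M[1,0],M[0,0])
def blob(mask,info,z,box=None):
    "min-area rect of pixels in box (u0,v0,u1,v1), cast on plane z: centre, sizes mm, long-axis angle deg"
    m=np.zeros_like(mask); u0,v0,u1,v1=box or (0,0,512,384); m[v0:v1,u0:u1]=mask[v0:v1,u0:u1]
    n,l,st,_=cv2.connectedComponentsWithStats(m)
    k=1+np.argmax(st[1:,4]); ys,xs=np.nonzero(l==k)
    P=ray(info,np.c_[xs,ys],z); (c,s,_)=r=cv2.minAreaRect((P*1000).astype(np.float32))
    b=cv2.boxPoints(r); e=max([b[1]-b[0],b[2]-b[1]],key=np.linalg.norm)
    return np.round(c,1),np.round(s,1),round(float(np.degrees(np.arctan2(e[1],e[0]))),1),len(xs),np.round([xs.mean(),ys.mean()],1)
E
cat > m1.py <<'E'
from h import *
i=cv2.imread('pics/top0.png')[:,:,::-1].copy(); I=eyes.camera_info("top")
sc=lambda *b:tuple(int(x/1.5625) for x in b)
red=hsv(i,(0,120,60),(8,255,255))|hsv(i,(172,120,60),(180,255,255))
blue=hsv(i,(100,120,50),(130,255,255)); yel=hsv(i,(22,170,110),(32,255,255)); blk=hsv(i,(0,0,0),(180,255,70))
whi=hsv(i,(0,0,130),(180,60,255)); 
print("redcell", blob(red|whi,I,.008,sc(295,295,350,322)))
print("9v",blob(red|blk,I,.04,sc(250,232,290,272)))
print("usb",blob(blk|hsv(i,(0,0,0),(180,70,130)),I,.008,sc(235,300,285,342)))
print("tape",blob(blk,I,.019,sc(245,170,295,218)))
print("blue",blob(blue,I,.025,sc(402,258,500,335)))
print("bgrip",blob(blue,I,.028,sc(375,280,402,305)))
print("yel",blob(yel,I,.025,sc(402,165,500,240)))
print("ygrip",blob(yel,I,.028,sc(375,185,401,210)))
print("bfoam",blob(whi,I,.010,sc(402,258,500,335)))
print("shelf",ray(I,[(527/1.5625,123/1.5625),(524/1.5625,358/1.5625)],.052))
E
python3 m1.py
python3 - <<'E'
import cv2
i=cv2.imread('pics/top0.png')[100:250,140:330]; cv2.imwrite('pics/crop0.png',cv2.resize(i,(760,600),interpolation=2))
E
```

```text
redcell (array([439.8, 184. ]), array([12.9, 47.7]), -80.3, 86, array([205.9, 196.8]))
9v (array([530. , 265.5]), array([34. , 23.2]), 1.5, 112, array([172.3, 161.2]))
usb (array([413.5, 285.3]), array([41.5, 15.6]), 51.2, 95, array([167.1, 206.8]))
tape (array([629.9, 272.5]), array([55.8, 50.3]), 45.4, 157, array([173.7, 125.5]))
blue (array([417.2, -16.3]), array([ 20.2, 124.9]), -83.9, 86, array([284.2, 205.2]))
bgrip (array([461.2,  66.2]), array([15.4, 28.2]), -89.9, 47, array([251.2, 186.6]))
yel (array([571.8, -15.4]), array([ 18.2, 126.2]), -87.7, 59, array([283.9, 145.1]))
ygrip (array([623.8,  68.8]), array([26. ,  7.9]), 89.8, 37, array([249.8, 125.8]))
bfoam (array([462.1, -18.2]), array([ 65.1, 116.4]), -89.9, 791, array([283. , 188.9]))
shelf [[ 0.73696895 -0.15258335]
 [ 0.35834094 -0.1430372 ]]
```

View pics/crop0.png

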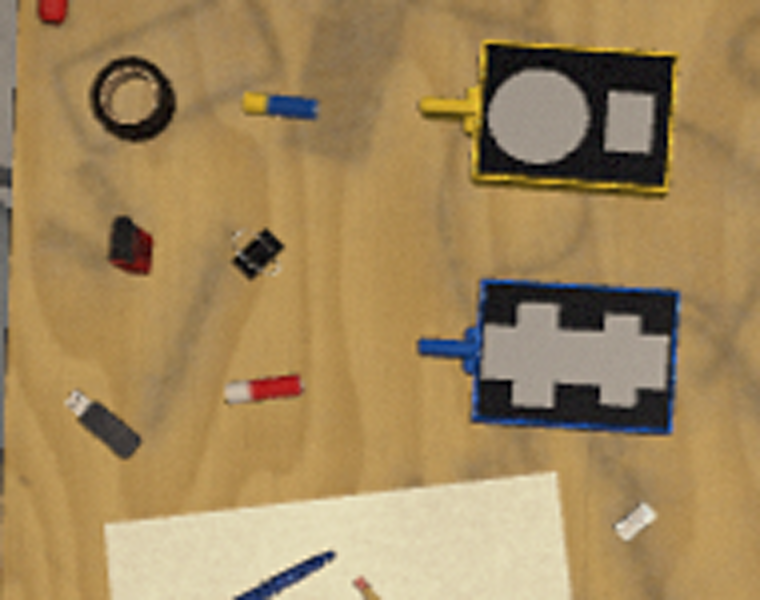

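Trays tilt about 3–4° relative to world; the USB runs from (70,398) to (138,450) and the red cell from (226,393) to (304,382) in this ×4 crop. The 9 V stands with its black top at (122,240).

Run:
```python
from h import *
I=eyes.camera_info("top"); c=lambda *p:np.array(p)/4+[140,100]-0.5+.125
def P(pts,z): return ray(I,c(*pts),z)*1000
for n,q in dict(blue=[(481,280),(680,292),(671,433),(472,421)],yel=[(484,41),(678,54),(668,194),(472,180)]).items():
    p=P(q,.025); x=(p[1]+p[2]-p[0]-p[3])/2; y=(p[0]+p[1]-p[2]-p[3])/2
    print(n,p.mean(0).round(1),np.linalg.norm(x).round(1),np.linalg.norm(y).round(1),"xang",np.degrees(np.arctan2(x[1],x[0])).round(1),"yang",np.degrees(np.arctan2(y[1],y[0])).round(1))
for n,q,z in [("usb",[(68,397),(138,451)],.006),("cell",[(226,393),(304,383)],.0075),("9vtop",[(109,238),(137,241),(123,217),(122,262)],.049)]:
    p=P(q,z); d=p[1]-p[0]; print(n,p.round(1).tolist(),p.mean(0).round(1),np.linalg.norm(d).round(1),np.degrees(np.arctan2(d[1],d[0])).round(1))
s,M,p,phi=tool(); print(np.degrees(phi))
```

```text
blue [460. -18.] 126.7 90.5 xang -93.3 yang -3.6
yel [615.4 -17.7] 126.1 92.2 xang -94.2 yang -4.4
usb [[434.2, 313.9], [399.0, 266.6]] [416.6 290.3] 59.0 -126.7
cell [[437.1, 209.3], [443.8, 158.2]] [440.5 183.8] 51.5 -82.5
9vtop [[531.9, 277.5], [529.9, 259.5], [545.3, 268.9], [516.5, 268.7]] [530.9 268.6] 18.0 -96.1
162.70962200557116
```

```bash
cat >> h.py <<'E'
def go(x,y,z,phi):
    "print shift in tool axes (cm) and turn (rad) to a world pose (mm, deg)"
    s,M,p,f=tool(); d=M.T@(np.array([x,y,z])/1000-p)*100; t=-(np.radians(phi)-f); t=(t+np.pi)%(2*np.pi)-np.pi
    tilt=np.degrees(np.arccos(-M[2,2])); c,sn=np.cos(t),np.sin(t)
    print("t%.1f at"%s["clock"],(p*1000).round(1),"phi %.1f tilt %.2f"%(np.degrees(f)%360,tilt),"| shift cm",d.round(2),"(after turn",np.round([c*d[0]+sn*d[1],-sn*d[0]+c*d[1]],2),") turn",round(t,3),"gap",round(s["finger_gap"]*1000,1),"grip",round(float(s["grip_force"]),1),"F",s["wrist_force"].round(1))
E
R='[-2.43,-1.79,0.6,0,-2.43,-1.79,0.6,0,-2.43,-1.79,0.6,0,-2.43,-1.79,0.6,0,-2.43,-1.79,0.6,0]'
python3 -m inch '[-2.43,-1.79,0.6,0,-2.43,-1.79,0.6,0,-2.43,-1.79,0.6,0,-2.43,-1.79,0.6,0,-2.43,-1.79,0.6,0]' 1
python3 -m inch '[-2.43,-1.79,0.6,0,-2.43,-1.79,0.6,0,-2.43,-1.79,0.6,0,-2.43,-1.79,0.6,0,-2.43,-1.79,0.6,0]'
python3 -m inch '[-2.43,-1.79,0.6,0,-2.43,-1.79,0.6,0,-2.43,-1.79,0.6,0,-2.43,-1.79,0.6,0,-2.43,-1.79,0.6,0]'
python3 -m inch '[0,0,0,0.114,0,0,0,0.114,0,0,0,0.114,0,0,0,0.114,0,0,0,0.114]'
python3 -m inch '[0,0,0,0.114,0,0,0,0.114,0,0,0,0.114,0,0,0,0.114,0,0,0,0.114]'
python3 -c "
from h import *
I=eyes.camera_info('wrist'); w=eyes.read_camera('wrist'); cv2.imwrite('pics/w1.png',w[:,:,::-1])
go(440.5,183.8,150,97.5); s,M,p,f=tool()
print(proj(I,[[.4405,.1838,.0075],p+M[:,2]*.011,p+M[:,2]*.011+M[:,1]*.04]), I['xyz']-p, rot(I['orientation'])[:,2])
"
```

```text
clock: 0.57
tcp_pos: [0.2607, 0.4262, 0.2117]
orientation: [-0.0, 0.15, 0.989, -0.0]
wrist_force: [1.1, -0.2, 0.6]
finger_gap: 0.0853
grip_force: 0.0
clock: 0.98
tcp_pos: [0.3502, 0.3045, 0.1819]
orientation: [-0.0, 0.15, 0.989, -0.0]
wrist_force: [-0.4, -0.2, 0.7]
finger_gap: 0.085
grip_force: 0.0
clock: 1.4
tcp_pos: [0.4396, 0.183, 0.1519]
orientation: [-0.0, 0.15, 0.989, 0.0]
wrist_force: [0.4, 0.1, -0.3]
finger_gap: 0.0852
grip_force: 0.0
clock: 1.82
tcp_pos: [0.439, 0.1841, 0.152]
orientation: [-0.0, 0.425, 0.905, -0.0]
wrist_force: [0.5, 0.2, -0.9]
finger_gap: 0.0857
grip_force: 0.0
clock: 2.23
tcp_pos: [0.4389, 0.1843, 0.1521]
orientation: [-0.0, 0.662, 0.749, -0.0]
wrist_force: [-0.6, 0.1, -0.0]
finger_gap: 0.0856
grip_force: 0.0
t2.3 at [438.9 184.3 152.1] phi 96.8 tilt 0.03 | shift cm [-0.07  0.15  0.21] (after turn [-0.07  0.15] ) turn -0.012 gap 85.1 grip 0.0 F [ 0.4 -0.6 -0.6]
[[255.84718969 181.31864168]
 [253.70673148 249.57494065]
 [325.52666034 249.89939628]] [-0.00950318  0.08232237  0.13197309] [ 0.03957148 -0.32094868 -0.94626954]
```

View pics/w1.png

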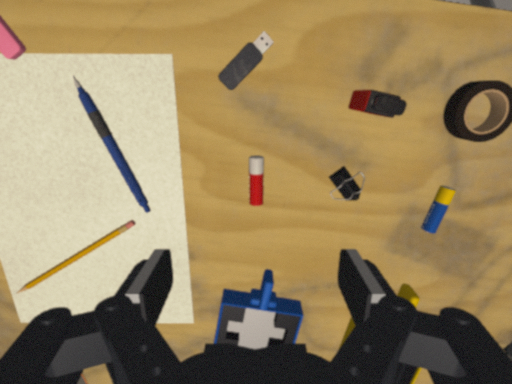

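The wrist view shows the red cell at (256,181), right where predicted, with the USB at (246,60), the 9 V at (378,103) and the tape at (479,110). Measuring these from this view.

Run:
```python
from h import *
I=eyes.camera_info("wrist"); i=cv2.imread('pics/w1.png')[:,:,::-1].copy()
red=hsv(i,(0,120,60),(8,255,255))|hsv(i,(172,120,60),(180,255,255)); whi=hsv(i,(0,0,130),(180,60,255)); dk=hsv(i,(0,0,0),(180,90,95))
print("cell",blob(red|whi,I,.0075,(235,140,280,220)))
print("usb dark",blob(dk,I,.006,(205,20,285,100)), "all",blob(dk|hsv(i,(0,0,0),(180,60,255)),I,.006,(205,20,285,100)))
print("9v red",blob(red,I,.025,(335,80,415,125)),"9vblk",blob(dk,I,.048,(335,80,415,125)))
t=blob(dk,I,.019,(440,75,512,150)); print("tape",t)
```

```text
cell (array([440.8, 183. ]), array([12.2, 48.7]), -83.2, 601, array([256. , 181.4]))
usb dark (array([414.1, 286.6]), array([40.5, 17.1]), 50.6, 959, array([240.3,  65.8])) all (array([418.4, 291.9]), array([54.2, 17.1]), 50.6, 1201, array([244.8,  61.1]))
9v red (array([518.8, 271.3]), array([16.9, 15.1]), 89.1, 333, array([360. ,  99.8])) 9vblk (array([532.2, 269.9]), array([15.5, 28.7]), -5.4, 700, array([385.1, 104. ]))
tape (array([627. , 273.8]), array([60. , 50.2]), 9.5, 1192, array([470.4, 109. ]))
```

```bash
python3 -m inch '[-0.12,0.17,3,0,0,0,3,0,0,0,3,0,0,0,2,0,0,0,1,0]' -0.2 40
python3 -m inch '[0,0,1,0,0,0,0.8,0,0,0,0,0,0,0,0,0,0,0,0,0]'
python3 -c "
from h import *
go(440.8,183,14,96.9)"
```

```text
clock: 2.7
tcp_pos: [0.4387, 0.1828, 0.0294]
orientation: [-0.001, 0.659, 0.752, -0.002]
wrist_force: [-0.3, 0.8, 0.6]
finger_gap: 0.0344
grip_force: 0.0
clock: 3.12
tcp_pos: [0.4414, 0.1835, 0.0148]
orientation: [0.0, 0.66, 0.751, 0.0]
wrist_force: [0.3, -0.6, 0.1]
finger_gap: 0.0343
grip_force: 0.0
t3.1 at [441.4 183.5  14.8] phi 97.4 tilt 0.05 | shift cm [-0.04 -0.07  0.08] (after turn [-0.04 -0.07] ) turn 0.009 gap 34.3 grip 0.0 F [ 0.3 -0.6  0.1]
```

```bash
python3 -m inch '[0,0,0,0,0,0,0,0,0,0,0,0,0,0,0,0,0,0,0,0]' -1 40
python3 -m inch '[0,0,-1,0,0,0,-2,0,0,0,-3,0,0,0,-3,-0.12,0,0,-3,-0.12]'
python3 -m inch '[0,0,0,-0.12,0,0,0,-0.12,0,0,0,-0.12,0,0,0,-0.12,0,0,0,-0.12]' | grep -E 'gap|grip'
python3 -m inch '[0,0,0,-0.12,0,0,0,-0.12,0,0,0,-0.12,0,0,0,-0.12,0,0,0,-0.06]'
python3 -c "
from h import *
go(458,-10,134,176.5)"
```

```text
clock: 3.53
tcp_pos: [0.4419, 0.1836, 0.0152]
orientation: [0.001, 0.66, 0.751, 0.001]
wrist_force: [-0.6, -1.0, 6.3]
finger_gap: 0.0138
grip_force: 40.2
clock: 3.95
tcp_pos: [0.4404, 0.1832, 0.1354]
orientation: [-0.0, 0.563, 0.826, -0.0]
wrist_force: [0.3, 0.1, -0.9]
finger_gap: 0.0135
grip_force: 39.5
finger_gap: 0.0136
grip_force: 39.4
clock: 4.78
tcp_pos: [0.4407, 0.1833, 0.1342]
orientation: [-0.0, 0.028, 1.0, -0.0]
wrist_force: [-0.3, -0.8, -0.4]
finger_gap: 0.0135
grip_force: 39.4
t4.8 at [440.7 183.3 134.2] phi 176.8 tilt 0.02 | shift cm [ -2.81 -19.2    0.02] (after turn [ -2.9  -19.19] ) turn 0.005 gap 13.5 grip 39.4 F [-0.3 -0.8 -0.4]
```

```bash
python3 -m inch '[-0.3,-2.3,0,0,-0.3,-2.3,0,0,-0.3,-2.3,0,0,-0.3,-2.3,0,0,-0.3,-2.3,0,0]' >/dev/null
python3 -m inch '[-0.3,-2.3,0,0,-0.3,-2.3,0,0,-0.3,-2.3,0,0,-0.3,-2.3,0,0,-0.3,-2.2,0,0]'
cat > look.py <<'E'
import sys
from h import *
I=eyes.camera_info('wrist'); w=eyes.read_camera('wrist'); cv2.imwrite(f'pics/{sys.argv[1]}.png',w[:,:,::-1]); np.save(f'pics/{sys.argv[1]}.npy',I,allow_pickle=True)
go(*[float(a) for a in sys.argv[2:6]])
E
python3 look.py w2 458 -47 134 176.5
```

```text
clock: 5.62
tcp_pos: [0.4566, -0.0482, 0.1343]
orientation: [0.0, 0.031, 1.0, 0.0]
wrist_force: [0.7, 0.1, -0.0]
finger_gap: 0.0133
grip_force: 39.5
t5.7 at [457.6 -51.4 134.4] phi 176.3 tilt 0.17 | shift cm [-0.01  0.44  0.04] (after turn [-0.01  0.44] ) turn -0.003 gap 13.5 grip 39.5 F [ 0.9 -2.2 -0.8]
```

View pics/w2.png

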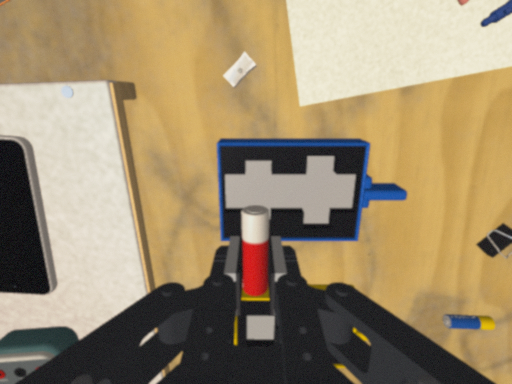

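The blue tray is clearly seen, rim corners about (218,140),(369,139),(357,240),(221,240), grip out to (406,191). The shelf front edge runs (110,82)→(155,300).

```bash
cat > tray.py <<'E'
from h import *
def tray(i,I,lo,hi,box,ztop=.025):
    m=hsv(i,lo,hi); k=np.zeros_like(m); u0,v0,u1,v1=box; k[v0:v1,u0:u1]=m[v0:v1,u0:u1]
    ys,xs=np.nonzero(k); P=ray(I,np.c_[xs,ys],ztop)*1000
    return P
E
python3 - <<'E'
from h import *
i=cv2.imread('pics/w2.png')[:,:,::-1].copy(); I=np.load('pics/w2.npy',allow_pickle=True).item()
p=ray(I,[(218,139),(369,138.5),(357,241),(221,241)],.025)*1000
x=(p[0]+p[3]-p[1]-p[2])/2; y=(p[3]+p[2]-p[0]-p[1])/2
print(p.round(1).tolist(),p.mean(0).round(1),np.linalg.norm(x),np.linalg.norm(y),np.degrees(np.arctan2(x[1],x[0])),np.degrees(np.arctan2(y[1],y[0])))
# cell cutout: floor edges of both cut-outs (floor z=.01 / foam top .022)
m=hsv(i,(0,0,110),(180,50,255)); m[:150]=0; m[235:]=0; m[:,:222]=0; m[:,360:]=0
n,l,st,c=cv2.connectedComponentsWithStats(m); print(st[1:])
for v in (165,):
    u=np.nonzero(m[v])[0]; print(u[[0,-1]], u[np.nonzero(np.diff(u)>1)[0]], u[np.nonzero(np.diff(u)>1)[0]+1])
    e=[u[0],u[np.nonzero(np.diff(u)>1)[0]][0],u[np.nonzero(np.diff(u)>1)[0]+1][0],u[-1]]
    print((ray(I,[(a,v) for a in e],.016)*1000).round(1))
print("grip",(ray(I,[(405,191)],.028)*1000).round(1)); print("shelf",(ray(I,[(108,82),(150,286)],.052)*1000).round(1))
E
```

```text
[[408.6, -76.1], [415.9, 48.2], [510.5, 43.2], [502.7, -83.0]] [459.4 -16.9] 125.42014739030846 94.5372583737813 -93.42701751892722 -3.5938376816608053
[[ 225  156  131   79 6342]
 [ 253  209    1    1    1]
 [ 359  226    1    5    5]
 [ 358  234    1    1    1]]
[245 333] [270] [307]
[[434.1 -55.9]
 [435.4 -33.9]
 [437.4  -1.4]
 [438.8  21.4]]
grip [[462.6  81. ]]
shelf [[ 361.2 -144.1]
 [ 528.5 -144.9]]
```

```bash
python3 -m inch '[0,0,0,0,0,0,0,0,0,0,0,0,0,0,0,0,0,0,0,0]' >/dev/null
python3 -c "
from h import *
go(457.7,-46.2,27,176.5)"
```

```text
t6.1 at [456.6 -46.2 134.3] phi 176.5 tilt 0.02 | shift cm [-0.11  0.   10.73] (after turn [-0.11  0.  ] ) turn 0.001 gap 13.2 grip 39.5 F [ 0.2 -0.2 -0.8]
```

```bash
python3 -m inch '[-0.1,0,3,0,0,0,3,0,0,0,2.5,0,0,0,1.2,0,0,0,0.6,0]' >/dev/null
python3 -m inch '[0,0,0.4,0,0,0,0,0,0,0,0,0,0,0,0,0,0,0,0,0]'
python3 -m inch '[0,0,0,0,0,0,0,0,0,0,0,0,0,0,-1,0,0,0,-2,0]' -0.3
python3 -m inch '[0,0,-3,0,0,0,-3,0,0,0,-3,0,0,0,0,0,0,0,0,0]' 0.2
python3 -c "
from h import *
go(418,291.5,134,230.8)"
```

```text
clock: 6.92
tcp_pos: [0.4587, -0.0473, 0.0283]
orientation: [0.001, 0.031, 1.0, -0.0]
wrist_force: [0.4, 0.3, 0.0]
finger_gap: 0.0134
grip_force: 39.5
clock: 7.33
tcp_pos: [0.4558, -0.0466, 0.0558]
orientation: [-0.002, 0.031, 1.0, 0.001]
wrist_force: [1.0, -0.8, -0.0]
finger_gap: 0.0299
grip_force: 0.0
clock: 7.75
tcp_pos: [0.4594, -0.0476, 0.1492]
orientation: [0.002, 0.031, 1.0, -0.001]
wrist_force: [-0.2, 0.5, -0.1]
finger_gap: 0.0516
grip_force: 0.0
t7.8 at [459.4 -47.6 149.2] phi 176.5 tilt 0.27 | shift cm [ 6.23 33.59  1.46] (after turn [-23.66  24.64] ) turn -0.948 gap 51.6 grip 0.0 F [-0.2  0.5 -0.1]
```

```bash
python3 -m inch '[0.5,2.5,0,0,0.52,2.8,0,0,0.52,2.8,0,0,0.52,2.8,0,0,0.52,2.8,0,0]' >/dev/null
python3 -m inch '[0.52,2.8,0,0,0.52,2.8,0,0,0.52,2.8,0,0,0.52,2.8,0,0,0.52,2.8,0,0]' >/dev/null
python3 -m inch '[0.52,2.8,0,0,0.52,2.8,0,0,0,0.3,0.5,-0.118,0,0,0.5,-0.118,0,0,0,-0.118]' >/dev/null
python3 -m inch '[0,0,0,-0.118,0,0,0,-0.118,0,0,0,-0.118,0,0,0,-0.118,0,0,0,-0.118]' >/dev/null
python3 -m inch '[0,0,0,0,0,0,0,0,0,0,0,0,0,0,0,0,0,0,0,0]' >/dev/null
python3 look.py w3 418 291.5 134 230.6
python3 - <<'E'
from h import *
i=cv2.imread('pics/w3.png')[:,:,::-1].copy(); I=np.load('pics/w3.npy',allow_pickle=True).item()
print(proj(I,[[.418,.2915,.006]]))
dk=hsv(i,(0,0,0),(180,90,95)); g=dk|hsv(i,(0,0,0),(180,60,255))
for m in (dk,g): print(blob(m,I,.006,(195,110,320,225)))
E
```

```text
t9.9 at [416.4 292.1 137.2] phi 230.5 tilt 0.01 | shift cm [-0.06 -0.16  0.32] (after turn [-0.06 -0.16] ) turn -0.002 gap 51.2 grip 0.0 F [-0.8  0.   0.3]
[[254.02907006 185.75581632]]
(array([413.5, 285.9]), array([41.1, 15.2]), 50.9, 691, array([254.3, 177.9]))
(array([417.8, 291.1]), array([54.7, 15.3]), 50.9, 864, array([254.2, 182.8]))
```

View pics/w3.png

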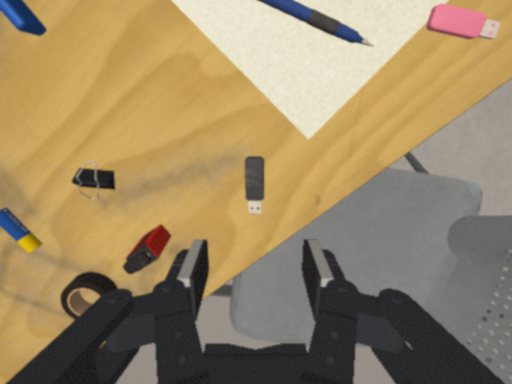

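The USB stick lies at (254,183), aligned with the jaws and matching the estimate within 1 mm. Descending.

```bash
python3 -m inch '[-0.06,-0.14,3,0,0,0,3,0,0,0,3,0,0,0,1.8,0,0,0,0.8,0]' -0.3 >/dev/null
python3 -m inch '[0,0,0.5,0,0,0,0.3,0,0,0,0,0,0,0,0,0,0,0,0,0]'
python3 -m inch '[0,0,0,0,0,0,0,0,0,0,0,0,0,0,0,0,0,0,0,0]' -1 40
python3 -m inch '[0,0,-1,0,0,0,-2,0,0,0,-3,0,0,0,-3,0.12,0,0,-3,0.12]'
python3 -m inch '[0,0,0,0.12,0,0,0,0.12,0,0,0,0.12,0,0,0,0.12,0,0,0,0.12]'>/dev/null
python3 -m inch '[0,0,0,0.105,0,0,0,0,0,0,0,0,0,0,0,0,0,0,0,0]'
python3 -c "
from h import *
go(461.1,8.2,134,176.5)"
```

```text
clock: 10.72
tcp_pos: [0.4189, 0.2922, 0.0145]
orientation: [0.001, -0.427, 0.904, 0.0]
wrist_force: [0.3, 0.3, -0.3]
finger_gap: 0.0297
grip_force: 0.0
clock: 11.13
tcp_pos: [0.4187, 0.2921, 0.0145]
orientation: [0.001, -0.427, 0.904, 0.0]
wrist_force: [-1.5, 0.3, 6.2]
finger_gap: 0.0163
grip_force: 39.4
clock: 11.55
tcp_pos: [0.4174, 0.2914, 0.1351]
orientation: [-0.0, -0.313, 0.95, -0.0]
wrist_force: [0.2, 1.4, 0.1]
finger_gap: 0.0164
grip_force: 39.2
clock: 12.38
tcp_pos: [0.4179, 0.2917, 0.1335]
orientation: [0.0, 0.03, 1.0, 0.0]
wrist_force: [-0.9, 0.7, 0.4]
finger_gap: 0.0162
grip_force: 39.2
t12.4 at [417.9 291.7 133.5] phi 176.5 tilt 0.01 | shift cm [ -6.04 -28.03  -0.05] (after turn [ -6.04 -28.03] ) turn 0.0 gap 16.2 grip 39.2 F [-0.9  0.7  0.4]
```

```bash
python3 -m inch '[-0.6,-2.8,0,0,-0.6,-2.8,0,0,-0.6,-2.8,0,0,-0.6,-2.8,0,0,-0.6,-2.8,0,0]' >/dev/null
python3 -m inch '[-0.6,-2.8,0,0,-0.6,-2.8,0,0,-0.6,-2.8,0,0,-0.6,-2.8,0,0,-0.6,-2.8,0,0]' >/dev/null
python3 -m inch '[0,0,0,0,0,0,0,0,0,0,0,0,0,0,0,0,0,0,0,0]' >/dev/null
python3 look.py w4 461.1 8.2 24 176.5
```

```text
t13.7 at [460.    9.4 133.3] phi 176.5 tilt 0.02 | shift cm [-0.12 -0.12 10.93] (after turn [-0.12 -0.12] ) turn 0.0 gap 16.2 grip 39.3 F [-0.8 -0.1 -0.6]
```

View pics/w4.png

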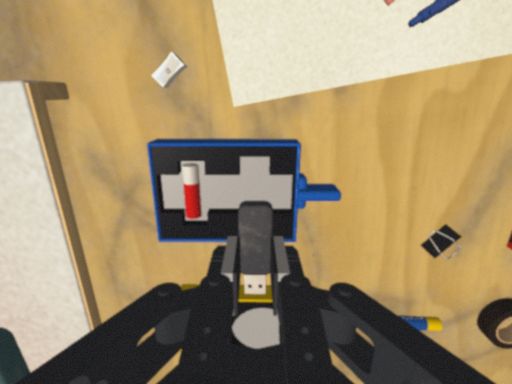

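The red cell lies in its cut-out (191,192), and the USB cut-out (255,165) is lined up with the held stick. Lowering it.

```bash
python3 -m inch '[-0.12,-0.12,3,0,0,0,3,0,0,0,2.5,0,0,0,1.2,0,0,0,0.6,0]' >/dev/null
python3 -m inch '[0,0,0.4,0,0,0,0.1,0,0,0,0,0,0,0,0,0,0,0,0,0]'
python3 -m inch '[0,0,0,0,0,0,0,0,0,0,0,0,0,0,-1,0,0,0,-2,0]' -0.25
python3 -m inch '[0,0,-3,0,0,0,-3,0,0,0,-3,0,0,0,0,0,0,0,0,0]' 1 >/dev/null
python3 -c "
from h import *
go(627,273,150,176.5)"
```

```text
clock: 14.52
tcp_pos: [0.4622, 0.0071, 0.0262]
orientation: [0.001, 0.031, 1.0, -0.0]
wrist_force: [0.3, 0.6, -0.6]
finger_gap: 0.0162
grip_force: 39.3
clock: 14.93
tcp_pos: [0.4594, 0.0074, 0.0539]
orientation: [-0.002, 0.031, 1.0, 0.0]
wrist_force: [-0.2, -0.3, -0.8]
finger_gap: 0.0321
grip_force: 0.0
t15.3 at [463.    6.9 147.2] phi 176.4 tilt 0.27 | shift cm [-14.7   27.59  -0.22] (after turn [-14.75  27.56] ) turn -0.002 gap 85.3 grip 0.0 F [-0.7 -0.4 -0.3]
```

```bash
python3 -m inch '[-1,1.8,0,0,-1.23,2.3,0,0,-1.23,2.3,0,0,-1.23,2.3,0,0,-1.23,2.3,0,0]' >/dev/null
python3 -m inch '[-1.23,2.3,0,0,-1.23,2.3,0,0,-1.23,2.3,0,0,-1.23,2.3,0,0,-1.23,2.3,0,0]' >/dev/null
python3 -m inch '[-1.23,2.3,0,0,-1.23,2.3,0,0,-0.2,0.5,0,0.12,0,0,0,0.12,0,0,0,0.12]' >/dev/null
python3 -m inch '[0,0,0,0.12,0,0,0,0.12,0,0,0,0.12,0,0,0,0.12,0,0,0,0.12]' >/dev/null
python3 -m inch '[0,0,0,0.12,0,0,0,0.12,0,0,0,0.12,0,0,0,0.12,0,0,0,0.12]' >/dev/null
python3 -m inch '[0,0,0,0.02,0,0,0,0,0,0,0,0,0,0,0,0,0,0,0,0]' >/dev/null
python3 look.py w5 627 273 150 85.8
python3 - <<'E'
from h import *
i=cv2.imread('pics/w5.png')[:,:,::-1].copy(); I=np.load('pics/w5.npy',allow_pickle=True).item()
u,v=proj(I,[[.627,.273,.019]])[0].astype(int); print(u,v)
dk=hsv(i,(0,0,0),(180,110,90)); print(blob(dk,I,.019,(u-60,v-55,u+60,v+55)))
E
```

```text
t17.9 at [625.6 273.4 145.1] phi 85.9 tilt 0.01 | shift cm [-0.03  0.14 -0.49] (after turn [-0.03  0.14] ) turn 0.002 gap 85.4 grip 0.0 F [-0.9  0.   0.5]
255 186
(array([633.2, 277.3]), array([54.1, 50.3]), 86.0, 1072, array([261.5, 178.3]))
```

View pics/w5.png

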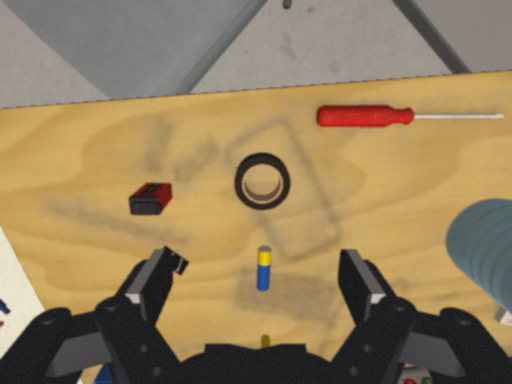

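The tape is at (263,181), about 8 px right of prediction. I'll compute its centre from its side and far edges.

Run:
```python
from h import *
i=cv2.imread('pics/w5.png')[:,:,::-1].copy(); I=np.load('pics/w5.npy',allow_pickle=True).item()
dk=hsv(i,(0,0,0),(180,140,75)); m=np.zeros_like(dk); m[140:225,220:310]=dk[140:225,220:310]
n,l,st,_=cv2.connectedComponentsWithStats(m); k=1+np.argmax(st[1:,4]); x,y,w,h=st[k,:4]; print(st[k])
L,Rr,T=ray(I,[(x,y+h/2-2),(x+w-1,y+h/2-2),(x+w/2,y)],.019)*1000; B=ray(I,[(x+w/2,y+h-1)],0.0)[0]*1000
print(L,Rr,T,B,"centre",((L+Rr)/2).round(1),"from T",T[1]-27,"B",B[1]+27)
c=((L[0]+Rr[0])/2,(T[1]-27+B[1]+27)/2); go(*c,14,85.8)
```

```text
[ 235  153   55   56 1019]
[608.4881195  281.87017521] [658.18078923 278.37221907] [635.29463946 304.28738912] [631.99967459 243.60416516] centre [633.3 280.1] from T 277.28738911555917 B 270.60416515634637
t17.9 at [625.6 273.4 145.1] phi 85.9 tilt 0.01 | shift cm [ 0.11  0.77 13.11] (after turn [0.11 0.77] ) turn 0.002 gap 85.4 grip 0.0 F [-0.9  0.   0.5]
```

```bash
python3 -m inch '[0.3,0.77,3,0,0,0,3,0,0,0,3,0,0,0,2,0,0,0,0.8,0]' >/dev/null
python3 -m inch '[0,0,0.6,0,0,0,0.1,0,0,0,0,0,0,0,0,0,0,0,0,0]'
python3 -m inch '[0,0,0,0,0,0,0,0,0,0,0,0,0,0,0,0,0,0,0,0]' -1 40
python3 -m inch '[0,0,0,0,0,0,-0.5,0,0,0,-2,0,0,0,-3,0,0,0,-3,0]'
python3 -c "
from h import *
go(617.1,5.7,110,85.8)"
```

```text
clock: 18.73
tcp_pos: [0.6348, 0.2762, 0.0222]
orientation: [0.001, 0.732, 0.681, 0.001]
wrist_force: [0.5, 0.3, 0.5]
finger_gap: 0.085
grip_force: 0.0
clock: 19.15
tcp_pos: [0.634, 0.276, 0.0214]
orientation: [0.0, 0.732, 0.681, 0.001]
wrist_force: [-0.7, -0.4, 5.7]
finger_gap: 0.05
grip_force: 41.3
clock: 19.57
tcp_pos: [0.6323, 0.2755, 0.1047]
orientation: [-0.001, 0.732, 0.681, -0.002]
wrist_force: [1.0, 0.8, -1.0]
finger_gap: 0.0501
grip_force: 41.7
t19.6 at [632.3 275.5 104.7] phi 85.9 tilt 0.21 | shift cm [-27.02   0.42  -0.49] (after turn [-27.01   0.46] ) turn 0.001 gap 50.1 grip 41.7 F [ 1.   0.8 -1. ]
```

```bash
python3 -m inch '[-1.5,0,-1,0,-2.6,0,-1,0,-2.6,0,-1,0,-2.6,0,0,0,-2.6,0,0,0]' >/dev/null
python3 -m inch '[-2.6,0,0,0,-2.6,0,0,0,-2.6,0,0,0,-2.6,0,0,0,-2.6,0,0,0]' >/dev/null
python3 -m inch '[-2,0.4,0,0,0,0,0,0,0,0,0,0,0,0,0,0,0,0,0,0]' >/dev/null
python3 look.py w6 617.1 5.7 32 85.8
```

```text
t20.9 at [617.9   8.1 135.1] phi 85.9 tilt 0.03 | shift cm [-0.25 -0.06 10.31] (after turn [-0.25 -0.06] ) turn 0.003 gap 50.4 grip 41.7 F [-0.7 -0.  -1.2]
```

View pics/w6.png

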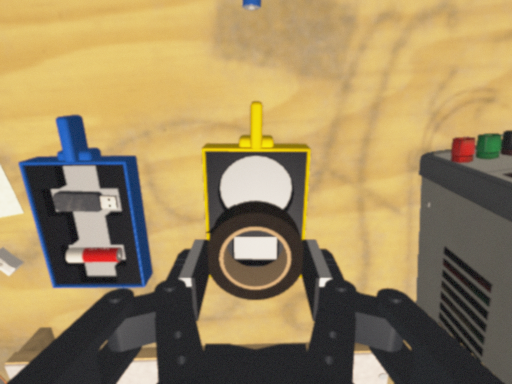

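The yellow round cut-out is seen at u 219–292, top v≈156, with rim corners (204,145) and (311,145). The USB and the cell both lie in the blue tray.

Run:
```python
from h import *
i=cv2.imread('pics/w6.png')[:,:,::-1].copy(); I=np.load('pics/w6.npy',allow_pickle=True).item()
m=hsv(i,(0,0,130),(180,60,255)); z=np.zeros_like(m); z[150:205,210:300]=m[150:205,210:300]; ys,xs=np.nonzero(z)
w=[(xs[ys==v].min(),xs[ys==v].max(),v) for v in range(175,198,2)]; print(w, ys.min())
print([((ray(I,[(a,v)],.016)+ray(I,[(b,v)],.016))[0]*500).round(1).tolist() for a,b,v in w[:8:2]])
print("near y", ray(I,[(255.5,ys.min()-.5)],.022)*1000)
c=ray(I,[(203,144.5),(311.5,144.5)],.025)*1000; print(c, np.degrees(np.arctan2(*(c[1]-c[0])[::-1]))); 
print("tip of grip",ray(I,[(257,102)],.02)*1000)
```

```text
[(np.int64(222), np.int64(289), 175), (np.int64(222), np.int64(289), 177), (np.int64(221), np.int64(290), 179), (np.int64(221), np.int64(290), 181), (np.int64(220), np.int64(291), 183), (np.int64(220), np.int64(291), 185), (np.int64(220), np.int64(291), 187), (np.int64(220), np.int64(291), 189), (np.int64(220), np.int64(291), 191), (np.int64(221), np.int64(290), 193), (np.int64(221), np.int64(290), 195), (np.int64(221), np.int64(289), 197)] 156
[[620.0, 20.9], [619.7, 17.2], [619.5, 13.4], [619.2, 9.7]]
near y [[621.29412387  39.75706178]]
[[578.40642348  52.72224328]
 [668.46033253  46.33980071]] -4.05397806201701
tip of grip [[625.56560895  83.1234326 ]]
```

```bash
python3 -m inch '[0,0.1,3,0,0,0,3,0,0,0,2,0,0,0,1,0,0,0,0.7,0]' >/dev/null
python3 -m inch '[0,0,0.3,0,0,0,0.2,0,0,0,0,0,0,0,0,0,0,0,0,0]'
python3 -m inch '[0,0,0,0,0,0,0,0,0,0,0,0,0,0,-0.5,0,0,0,-1.5,0]' 0.7
python3 -m inch '[0,0,-2.5,0,0,0,-3,0,0,0,-3,0,0,0,0,0,0,0,0,0]' 0.7 >/dev/null
python3 -c "
from h import *
go(531,268,150,175.8)"
```

```text
clock: 21.7
tcp_pos: [0.6201, 0.0071, 0.0345]
orientation: [0.001, 0.732, 0.681, 0.001]
wrist_force: [-0.7, 0.0, -1.1]
finger_gap: 0.05
grip_force: 41.7
clock: 22.12
tcp_pos: [0.6175, 0.0073, 0.0516]
orientation: [-0.002, 0.732, 0.681, -0.001]
wrist_force: [-0.4, -0.3, 0.6]
finger_gap: 0.0722
grip_force: 0.0
t22.5 at [621.    7.  141.3] phi 85.9 tilt 0.32 | shift cm [ 25.39 -10.85  -0.94] (after turn [10.89 25.37] ) turn -1.569 gap 72.8 grip 0.0 F [-0.1  0.1 -0.3]
```

```bash
python3 -m inch '[2,-0.8,0,0,2.5,-1.1,0,0,2.5,-1.1,0,0,2.5,-1.1,0,0,2.5,-1.1,0,0]' 0.2 >/dev/null
python3 -m inch '[2.5,-1.1,0,0,2.5,-1.1,0,0,2.5,-1.1,0,0,2.5,-1.1,0,0,2.5,-1.1,0,-0.1]' >/dev/null
python3 -m inch '[1.1,-0.2,0,-0.12,0,0,0,-0.12,0,0,0,-0.12,0,0,0,-0.12,0,0,0,-0.12]' >/dev/null
python3 -m inch '[0,0,0,-0.12,0,0,0,-0.12,0,0,0,-0.12,0,0,0,-0.12,0,0,0,-0.12]' >/dev/null
python3 -m inch '[0,0,0,-0.12,0,0,0,-0.11,0,0,0,0,0,0,0,0,0,0,0,0]' >/dev/null
python3 -m inch '[0,0,0,0,0,0,0,0,0,0,0,0,0,0,0,0,0,0,0,0]' >/dev/null
python3 look.py w7 531 268 150 174.6
python3 - <<'E'
from h import *
i=cv2.imread('pics/w7.png')[:,:,::-1].copy(); I=np.load('pics/w7.npy',allow_pickle=True).item()
print(proj(I,[[.531,.268,.049],[.531,.268,.0]]))
red=hsv(i,(0,120,50),(8,255,255))|hsv(i,(172,120,50),(180,255,255)); dk=hsv(i,(0,0,0),(180,110,80))
b=(190,110,325,225)
print("blk top",blob(dk,I,.05,b)); print("red",blob(red,I,.02,b))
cv2.imwrite('pics/w7c.png',cv2.resize(i[60:300,120:400,::-1],(700,600)))
E
```

```text
t25.1 at [527.8 270.2 138.4] phi 173.5 tilt 0.01 | shift cm [-0.34 -0.18 -1.16] (after turn [-0.34 -0.19] ) turn -0.019 gap 50.9 grip 0.0 F [-0.6 -0.6 -0.7]
[[253.01843993 203.77003974]
 [253.33566509 185.53416773]]
blk top (array([530.5, 270.6]), array([14.5, 27.8]), -5.8, 548, array([256.4, 202.2]))
red (array([519.8, 271.8]), array([16.2, 13.1]), 83.5, 242, array([255.6, 180. ]))
```

View pics/w7c.png

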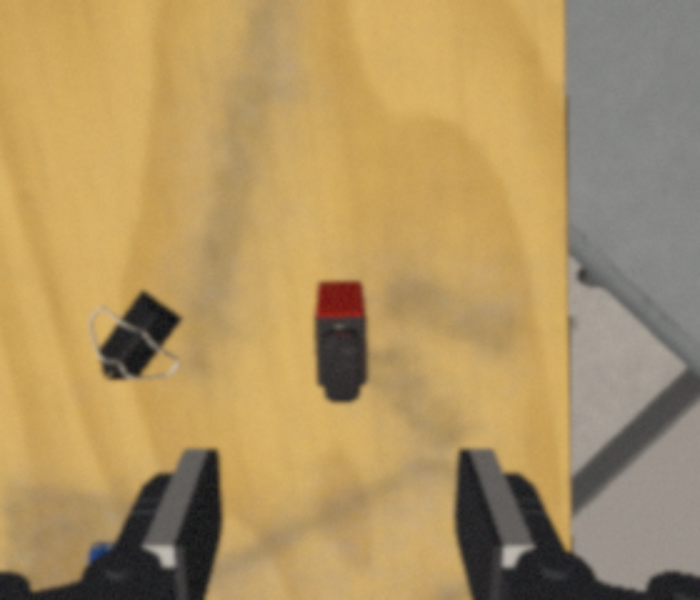

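```bash
python3 -m inch '[-0.3,0.02,2,-0.012,0,0,3,0,0,0,3,0,0,0,1.8,0,0,0,1,0]' >/dev/null
python3 -m inch '[0,0,0,0,0,0,0,0,0,0,0,0,0,0,0,0,0,0,0,0]'
python3 -m inch '[0,0,0,0,0,0,0,0,0,0,0,0,0,0,0,0,0,0,0,0]' -1 50
python3 -m inch '[0,0,-0.5,0,0,0,-2,0,0,0,-3,0,0,0,-3,0,0,0,-3,0]'
python3 -c "
from h import *
go(616.5,-50.5,145,175.8)"
```

```text
clock: 25.92
tcp_pos: [0.5319, 0.2705, 0.0319]
orientation: [0.001, 0.05, 0.999, 0.001]
wrist_force: [0.6, -0.6, -0.3]
finger_gap: 0.0512
grip_force: 0.0
clock: 26.33
tcp_pos: [0.5313, 0.2701, 0.0309]
orientation: [0.001, 0.05, 0.999, 0.0]
wrist_force: [-0.6, 0.8, 3.8]
finger_gap: 0.0164
grip_force: 49.3
clock: 26.75
tcp_pos: [0.5301, 0.2698, 0.1461]
orientation: [-0.001, 0.05, 0.999, -0.0]
wrist_force: [0.5, 0.3, -1.1]
finger_gap: 0.0167
grip_force: 48.8
t26.8 at [530.1 269.8 146.1] phi 174.2 tilt 0.10 | shift cm [-11.82 -31.     0.11] (after turn [-10.97 -31.31] ) turn -0.028 gap 16.7 grip 48.8 F [ 0.5  0.3 -1.1]
```

```bash
python3 -m inch '[-0.6,-1.8,0,0,-1,-2.6,0,0,-1,-2.6,0,0,-1,-2.6,0,0,-1,-2.6,0,0]' >/dev/null
python3 -m inch '[-1,-2.6,0,0,-1,-2.6,0,0,-1,-2.6,0,0,-1,-2.6,0,0,-1,-2.6,0,0]' >/dev/null
python3 -m inch '[-1,-2.6,0,-0.028,-0.7,-2.6,0,0,-0.3,-0.8,0,0,0,0,0,0,0,0,0,0]' >/dev/null
python3 -m inch '[0,0,0,0,0,0,0,0,0,0,0,0,0,0,0,0,0,0,0,0]' >/dev/null
python3 look.py w8 614.7 -51.5 42 175.8
```

```text
t28.5 at [615.7 -51.2 145.4] phi 175.9 tilt 0.01 | shift cm [ 0.1  -0.03 10.34] (after turn [ 0.1  -0.03] ) turn 0.001 gap 16.2 grip 48.9 F [ 0.4 -0.6 -0.4]
```

View pics/w8.png

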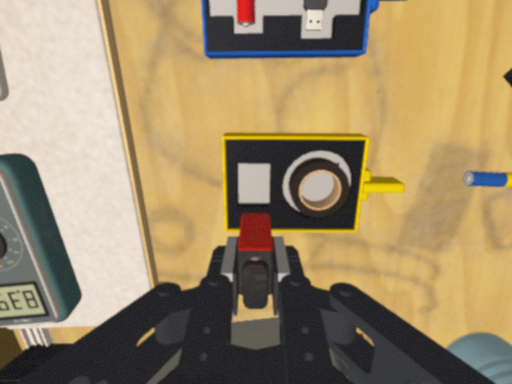

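The tape sits in its round cut-out. The 9 V cut-out spans u 238–270 and v 164–204; checking the offset.

Run:
```python
from h import *
i=cv2.imread('pics/w8.png')[:,:,::-1].copy(); I=np.load('pics/w8.npy',allow_pickle=True).item()
m=hsv(i,(0,0,130),(180,60,255)); z=np.zeros_like(m); z[150:212,228:280]=m[150:212,228:280]
n,l,st,_=cv2.connectedComponentsWithStats(z); k=1+np.argmax(st[1:,4]); x,y,w,h=st[k,:4]; print(x,y,w,h)
a=ray(I,[(x-.5,y+h/2),(x+w-.5,y+h/2)],.010)*1000; n=ray(I,[(x+w/2,y-.5)],.022)*1000; f=ray(I,[(x+w/2,y+h-.5)],.010)*1000
print(a,a.mean(0),n,f,(n+f)/2)
c=ray(I,[(222,133.5),(368,133.5),(357.5,232),(227,232)],.025)*1000; print(c.mean(0),c)
```

```text
238 163 32 40
[[614.40758569 -68.03235942]
 [616.59559421 -37.37241365]] [615.50158995 -52.70238654] [[592.67972513 -50.52987912]] [[635.53112934 -53.67165622]] [[614.10542724 -52.10076767]]
[615.91905654 -16.14886741] [[564.69240492 -76.0004995 ]
 [573.60448084  48.8516308 ]
 [667.15381777  43.84838188]
 [658.22552261 -81.29498282]]
```

```bash
python3 -m inch '[0.13,-0.13,3,0,0,0,3,0,0,0,2,0,0,0,1,0,0,0,0.7,0]' >/dev/null
python3 -m inch '[0,0,0.4,0,0,0,0.2,0,0,0,0,0,0,0,0,0,0,0,0,0]'
python3 -m inch '[0,0,0,0,0,0,0,0,0,0,0,0,0,0,-0.5,0,0,0,-1.5,0]' -0.2
python3 -m inch '[0,0,-2.5,0,0,0,-3,0,0,0,-3,0,0,0,-1,0,0,0,0,0]' 0 >/dev/null
python3 -c "
from h import *
go(464.6,75,150,86.5)"
```

```text
clock: 29.3
tcp_pos: [0.6152, -0.0532, 0.0434]
orientation: [0.001, 0.036, 0.999, -0.0]
wrist_force: [0.1, -0.1, -1.0]
finger_gap: 0.0161
grip_force: 48.8
clock: 29.72
tcp_pos: [0.6127, -0.0527, 0.0606]
orientation: [-0.002, 0.036, 0.999, 0.0]
wrist_force: [0.0, -0.2, 0.0]
finger_gap: 0.0346
grip_force: 0.0
t30.1 at [616.7 -53.5 161.4] phi 175.8 tilt 0.41 | shift cm [16.11 11.71  1.01] (after turn [ 11.9  -15.98] ) turn 1.559 gap 42.5 grip 0.0 F [ 0.8  0.  -0.3]
```

```bash
python3 -m inch '[1.5,1,0,0,2.1,1.5,0,0,2.1,1.5,0,0,2.1,1.5,0,0,2.1,1.5,0,0]' -0.2 >/dev/null
python3 -m inch '[2.1,1.5,0,0,2.1,1.5,0,0,2.1,1.7,0,0.12,0,0,0.5,0.12,0,0,0.5,0.12]' >/dev/null
python3 -m inch '[0,0,0,0.12,0,0,0,0.12,0,0,0,0.12,0,0,0,0.12,0,0,0,0.12]' >/dev/null
python3 -m inch '[0,0,0,0.12,0,0,0,0.12,0,0,0,0.12,0,0,0,0.12,0,0,0,0.12]' >/dev/null
python3 -m inch '[0,0,0,0,0,0,0,0,0,0,0,0,0,0,0,0,0,0,0,0]' >/dev/null
python3 look.py w9 465 74.5 20 86.5
python3 -c "
from h import *
cv2.imwrite('pics/top9.png',cv2.resize(eyes.read_camera('top')[110:220,230:360,::-1],(780,660))[:600])"
```

```text
t32.3 at [461.3  75.4 147.2] phi 86.5 tilt 0.00 | shift cm [-0.07  0.37 12.72] (after turn [-0.07  0.37] ) turn 0.0 gap 34.3 grip 0.0 F [-0.3  0.7  0.1]
```

View pics/w9.png

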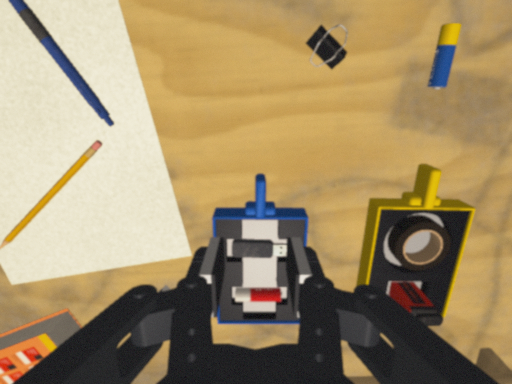

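All four parts appear seated; the blue grip runs from its tip (260,175) to its root (263,210). Localising it.

Run:
```python
from h import *
i=cv2.imread('pics/w9.png')[:,:,::-1].copy(); I=np.load('pics/w9.npy',allow_pickle=True).item()
m=hsv(i,(100,120,40),(130,255,255)); 
for v in range(174,204,4):
    u=np.nonzero(m[v,235:290])[0]+235
    if len(u): print(v,u.min(),u.max(),(ray(I,[((u.min()+u.max())/2,v)],.028)*1000).round(1))
c=ray(I,[(214,208),(308,208)],.025)*1000; print(c)
go(465,74.5,20,86.5)
```

```text
178 257 263 [[467.1  85.3]]
182 256 264 [[466.9  81.6]]
186 256 264 [[466.7  77.8]]
190 256 264 [[466.5  74. ]]
194 256 264 [[466.3  70.2]]
198 256 264 [[466.1  66.3]]
202 255 265 [[465.9  62.4]]
[[422.35134738  57.8002717 ]
 [510.54307135  52.47632447]]
t32.3 at [461.3  75.4 147.2] phi 86.5 tilt 0.00 | shift cm [-0.07  0.37 12.72] (after turn [-0.07  0.37] ) turn -0.0 gap 34.6 grip 0.0 F [ 0.5 -0.3 -0. ]
```

```bash
python3 -m inch '[0,0.5,3,0,0,0,3,0,0,0,3,0,0,0,2,0,0,0,1.2,0]' >/dev/null
python3 -m inch '[0,0,0.7,0,0,0,0.3,0,0,0,0,0,0,0,0,0,0,0,0,0]'
python3 -m inch '[0,0,0,0,0,0,0,0,0,0,0,0,0,0,0,0,0,0,0,0]' -1 70
python3 -m inch '[0,0,0,-0.01,0,0,0,-0.02,-0.3,0,0,-0.02,-0.6,0,0,-0.01,-0.8,0,0,0]'
python3 -m inch '[-1,0,0,0,-1,0,0,0,-1,0,0,0,-1,0,0,0,-1,0,0,0]'
python3 -c "
from h import *
go(466,-128,15,90)"
```

```text
clock: 33.15
tcp_pos: [0.4674, 0.0751, 0.0163]
orientation: [0.001, 0.729, 0.685, 0.001]
wrist_force: [0.9, -0.0, 1.1]
finger_gap: 0.0341
grip_force: 0.0
clock: 33.57
tcp_pos: [0.4668, 0.0752, 0.0162]
orientation: [0.0, 0.729, 0.685, 0.001]
wrist_force: [-1.1, 0.5, 5.8]
finger_gap: 0.0085
grip_force: 69.1
clock: 33.98
tcp_pos: [0.4665, 0.06, 0.0162]
orientation: [-0.001, 0.707, 0.707, 0.002]
wrist_force: [-0.4, 6.6, 4.8]
finger_gap: 0.0085
grip_force: 68.9
clock: 34.4
tcp_pos: [0.4668, 0.0094, 0.0162]
orientation: [-0.001, 0.707, 0.707, 0.002]
wrist_force: [0.3, 7.7, 5.5]
finger_gap: 0.0086
grip_force: 69.1
t34.4 at [466.8   9.4  16.2] phi 90.0 tilt 0.25 | shift cm [-13.74  -0.07   0.07] (after turn [-13.74  -0.08] ) turn -0.001 gap 8.6 grip 69.1 F [0.3 7.7 5.5]
```

```bash
python3 -m inch '[-1,0,0,0,-1,0,0,0,-1,0,0,0,-1,0,0,0,-1,0,0,0]' >/dev/null
python3 -m inch '[-1,0,0,0,-1,0,0,0,-1,0,0,0,-1,0,0,0,-1,0,0,0]'
python3 -m inch '[-0.6,0,0,0,-0.5,0,0,0,-0.5,0,0,0,-0.3,0,0,0,-0.3,0,0,0]'
python3 -m inch '[-0.2,0,0,0,-0.2,0,0,0,-0.2,0,0,0,-0.2,0,0,0,-0.2,0,0,0]'
python3 -c "
from h import *
go(466,-128,15,90)"
```

```text
clock: 35.23
tcp_pos: [0.4663, -0.0903, 0.0162]
orientation: [-0.001, 0.707, 0.707, 0.002]
wrist_force: [0.8, 9.2, 6.9]
finger_gap: 0.0085
grip_force: 69.4
clock: 35.65
tcp_pos: [0.4662, -0.1119, 0.0162]
orientation: [-0.001, 0.707, 0.707, 0.002]
wrist_force: [-0.2, 8.9, 8.0]
finger_gap: 0.0084
grip_force: 69.6
clock: 36.07
tcp_pos: [0.4662, -0.1216, 0.0162]
orientation: [-0.001, 0.707, 0.707, 0.002]
wrist_force: [-0.7, 10.0, 8.8]
finger_gap: 0.0086
grip_force: 69.6
t36.1 at [ 466.2 -121.6   16.2] phi 90.0 tilt 0.29 | shift cm [-0.64 -0.02  0.12] (after turn [-0.64 -0.02] ) turn -0.0 gap 8.6 grip 69.6 F [-0.7 10.   8.8]
```

```bash
python3 -m inch '[-0.1,0,0,0,-0.1,0,0,0,-0.1,0,0,0,-0.1,0,0,0,0,0,0,0]'|grep -E 'tcp|wrist'
python3 -m inch '[-0.1,0,0,0,-0.1,0,0,0,0,0,0,0,0,0,0,0,0,0,0,0]'|grep -E 'tcp|wrist'
```

```text
tcp_pos: [0.4661, -0.1257, 0.0162]
wrist_force: [-0.4, 9.3, 8.1]
tcp_pos: [0.4661, -0.1277, 0.0162]
wrist_force: [0.0, 9.0, 8.3]
```

```bash
python3 -m inch '[-0.1,0,0,0,-0.1,0,0,0,0,0,0,0,0,0,0,0,0,0,0,0]'|grep -E 'tcp|wrist'
python3 -c "
from h import *
cv2.imwrite('pics/top10.png',cv2.resize(eyes.read_camera('top')[130:250,230:390,::-1],(800,600)))"
```

```text
tcp_pos: [0.4661, -0.129, 0.0162]
wrist_force: [-0.0, 11.7, 9.9]
```

View pics/top10.png

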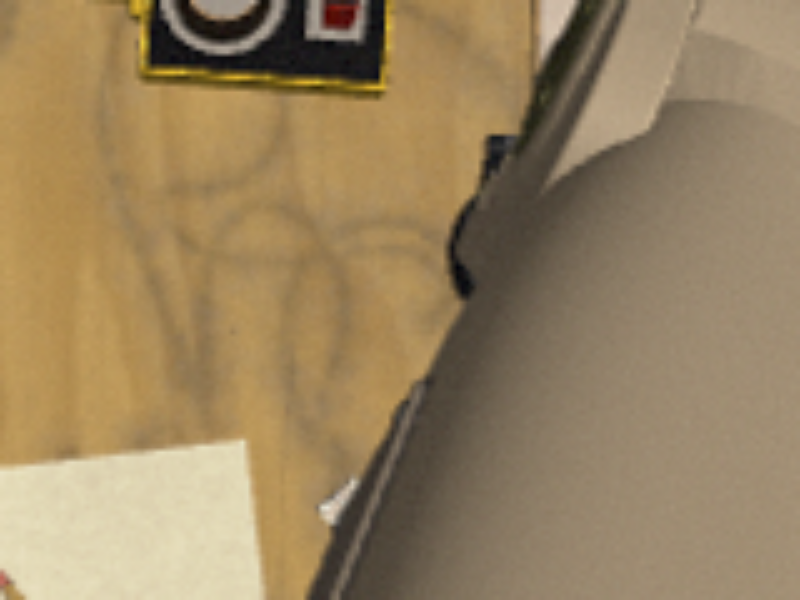

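The arm hides the tray from above, but the tray moved only 1.3 mm of 2 mm commanded and the force is rising, so it's likely at the rail. Pushing slightly more to confirm.

```bash
python3 -m inch '[-0.1,0,0,0,-0.1,0,0,0,0,0,0,0,0,0,0,0,0,0,0,0]'|grep -E 'tcp|wrist'
python3 -m inch '[-0.1,0,0,0,-0.1,0,0,0,0,0,0,0,0,0,0,0,0,0,0,0]'|grep -E 'tcp|wrist'
```

```text
tcp_pos: [0.4661, -0.129, 0.0162]
wrist_force: [1.4, 18.5, 11.7]
tcp_pos: [0.4661, -0.1291, 0.0162]
wrist_force: [3.0, 25.6, 14.5]
```

```bash
python3 -m inch '[0.2,0,0,0,0.2,0,0,0,0,0,0,0,0,0,0,0,0,0,0,0]'|grep -E 'tcp|wrist'
python3 -m inch '[0,0,0,0,0,0,0,0,0,0,0,0,0,0,0,0,0,0,0,0]' -0.4
python3 -m inch '[0,0,-0.5,0,0.5,0,-2,0,1,0,-3,0,2,0,-3,0,3,0,-3,0]'|grep -E 'tcp|wrist'
python3 -m inch '[3,0,-3,0,3,0,-3,0,3,0,0,0,3,0,0,0,3,0,0,0]'>/dev/null
python3 -m inch '[3,0,0,0,3,0,0,0,3,0,0,0,3,0,0,0,3,0,0,0]'
python3 -m inch '[2,0,0,0,0,0,0,0,0,0,0,0,0,0,0,0,0,0,0,0]'>/dev/null
python3 -c "
from h import *
i=eyes.read_camera('top'); cv2.imwrite('pics/top11f.png',i[:,:,::-1]); cv2.imwrite('pics/top11.png',cv2.resize(i[95:245,150:350,::-1],(800,600)))
I=eyes.camera_info('top'); m=hsv(i,(100,120,50),(130,255,255)); print(blob(m,I,.028,(290,150,350,230)))
go(466,150,150,90)"
```

```text
tcp_pos: [0.4661, -0.129, 0.0162]
wrist_force: [-0.0, 11.9, 8.7]
clock: 39.03
tcp_pos: [0.4658, -0.1319, 0.0153]
orientation: [-0.0, 0.708, 0.706, 0.0]
wrist_force: [0.5, 0.4, 0.4]
finger_gap: 0.0256
grip_force: 0.0
tcp_pos: [0.4661, -0.0685, 0.1313]
wrist_force: [2.2, 0.3, -0.4]
clock: 40.28
tcp_pos: [0.4664, 0.2327, 0.1891]
orientation: [0.0, 0.708, 0.706, 0.0]
wrist_force: [-1.6, -0.1, -0.2]
finger_gap: 0.0252
grip_force: 0.0
(array([ 465.5, -133.8]), array([ 7.6, 22.7]), -89.9, 40, array([329.5, 186.5]))
t40.8 at [466.6 250.4 188.8] phi 89.8 tilt 0.02 | shift cm [-10.04  -0.03   3.88] (after turn [-10.04  -0.06] ) turn -0.004 gap 25.4 grip 0.0 F [ 0.3 -0.2 -0.8]
```

View pics/top11.png

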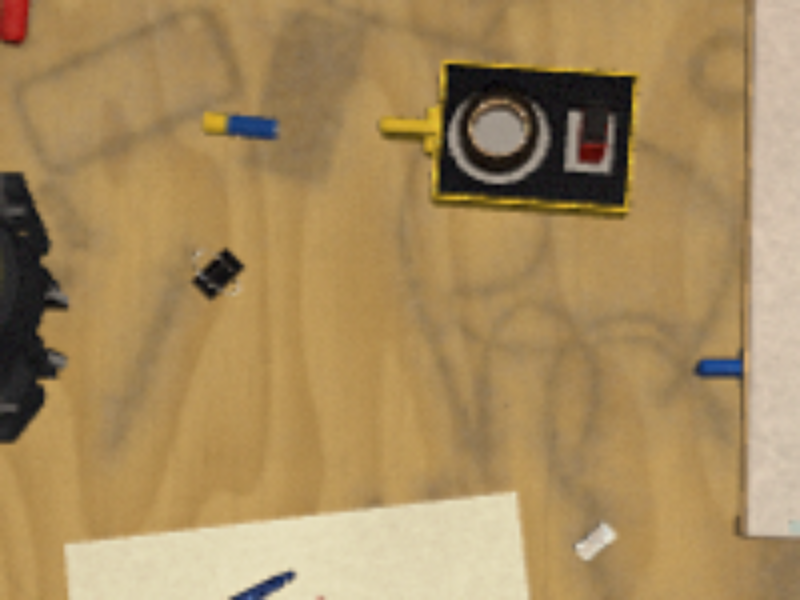

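The blue tray is fully under the shelf with only its grip out, at (720,367). The tape and the 9 V sit in the yellow tray, and the clip and the blue-and-yellow cell are untouched.

```bash
python3 -c "
from workcell import env; print(env.hand_in())"
```

```text
the job is handed in; nothing more can be done
None
```

The job is handed in: both kits are loaded, the blue tray is pushed under the shelf to the back rail with only its grip out, and the yellow tray, the blue-and-yellow cell and the binder clip stayed in place; it took about 41 s of the 118 s.

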